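# Fit the pull handle and hold the spring jaw open

## Robot

A 6-joint arm with a two-finger parallel gripper is mounted at the origin on a cart in front of the work surface, level with it; the furniture and walls round the work are solid. World frame = base frame: x ahead of the robot, y to its left, z up, the work surface at z = 0. Lengths are in m, angles in rad, forces in N, time in s.
With the tool pointing down it reaches from about 0.3 to 0.875 m from the base axis. Payload 6.4 kg.
Tool frame: the origin (TCP) lies at the very end of the fingers, on their centre line; the grasp point (between the pads) lies 19 mm behind it; z points along the fingers, y is the line along which they close (so a half turn about z gives the same grasp; the last joint's range is limited). The gripper opens to 85 mm and grips with 20 to 120 N. Pads are 22 mm wide; open, the fingers measure 114 mm over their backs; the gripper's body (76 mm by 85 mm) begins 54 mm behind the grasp point. The pads swing forward as they close: fully open they stand 13 mm farther back than shut.
Start: joints at [-1.41, 0.181, 1.607, -0, 1.354, -0.206], TCP at [0.206, -0.537, 0.231] pointing down, gripper open.
Joint ranges: [-2.99, 2.99], [-0.89, 2.07], [0.3, 2.58], [-1.14, 4.28], [0, 2.63], [-3.12, 3.12]. Speed limits (rad/s): [2.57, 2.57, 3.01, 3.14, 3.14, 3.14].

## Interface

Orientations are given as a unit quaternion [w, x, y, z].
In Python, from bench import ctrl gives the robot as it stands.
- The arm moves only by the tool jog_arm, never from a script. Its argument "series" is a list that holds one entry, the list of rows, each a list of 7 numbers: the shift along the tool's x, y, z in mm, then the turn, a rotation vector about the tool's x, y, z in rad, then the finger opening in mm, from 0 to 85.4. In form: [[[tx, ty, tz, rx, ry, rz, gripper], ...]]. A call has exactly 10 rows; each row shifts and turns the commanded pose from where the row before left it, along the tool's axes as they then stand; what a row does not reach is not made up. A row lasts 1/10 s, in which the tool goes at most 50 mm and 8.59 degrees, less where a joint would pass 70% of its speed; a pose out of reach is approached as far as the arm can. A call with a gripper value outside its range is refused whole. The fingers move at their own pace and stop on an object; the grip force is fixed at half the most. Time passes only in rows, so rows that do not move let the fingers close, or fill a call up. It gives the time, the measured TCP pose, the force, the opening and the grip force at its end, in the units of the state.
- ctrl.get_obs(): the state, without advancing time (a new reading comes with each control period).
- ctrl.camera(name): name is "scene" or "side" or "wrist"; returns a dict with "frame" (400x640x3 uint8, blue, green, red), "z_map" (400x640 float32, m along the optical axis (not along the pixel's ray), 0 where there is no reading), "fx", "fy", "cx", "cy" (pixels), "xyz" and "rotation" of the camera in the world. Camera axes: x right, y down, z forward; pixel columns grow to the right and rows downward; lengths in m; the calibration is good to about 2 mm. A picture is of the moment at which its call begins.
- ctrl.hand_in(): hands the job in; it is judged then, once.
The state is a dict: "time_s": time; "q": joint angles; "dq": joint speeds; "joint_efforts": joint torques, N m; "eef_pos": TCP position; "eef_rot": TCP orientation; "wrist_force": force on the tool from outside, world axes, zero at the start; "torque": the same for the moment, N m; "opening": opening from 0.0 (shut) to 1.0 (fully open); "grasp_force": force on a finger pad.
Only numpy, scipy, OpenCV 4.12 (cv2) and the standard library are available. Lean on these libraries where they do the work, as an engineer would, in place of code of your own. Each camera call takes 0.05 s, during which the arm holds its last target. There are 200 camera calls.

## Task

Fit the loose red pull handle squarely and fully down onto the square stub of the spring-closed shell clamp, with the jaw still shut. Then, by that handle, pull the jaw open until its white pointer stands level with the red mark on the edge of the clamp, and finish while still gripping the handle and holding the jaw there against its spring. Leave the shell, the file and the polishing bar where they lie.

Things in the scene. Friction and masses are not known exactly. Their poses are not given: they have to be found in the camera images.
- pull_handle: Loose upright pull handle, 60 mm high, 0.12 kg. Origin: centre of its underside, z up. Aluminium hub 36 x 36 x 28 mm with a blind square bore 16 x 16 mm, 23 mm deep, open below, sides along the handle's x and y, mouth chamfered 2 mm; above it a red grip bar, 50 mm along x, 18 mm along y, from z = 28 to 60 mm. Any of the four quarter turns fits the stub.
- clamp_bed: Grey clamp bed fixed to the bench: 200 mm along its x, 84 along y, 12 thick; origin at the centre of its underside. Fixed jaw, 48 mm high, at the +x end; tail block, 30 mm high, at the -x end, roughly towards the robot. It carries the dark jaw slide (top 30 mm above the bench; upright front 47 mm high at x = 54 to 69 mm when shut).
- jaw (a joint): Travel of the jaw slide, m: 0 shut (pressed against the fixed jaw by its spring), up to 0.055 pulled out along the bed's -x. The spring pulls it shut with about 4 N at 0, rising by 1.8 N for each 10 mm; it shuts by itself when let go.
- stub_base (a point): Foot of the square stub, its centre, on the jaw slide's top (30 mm above the bench); moves with the jaw. The upright steel stub is 14 x 14 mm, 20 mm high, top edges chamfered, sides along the bed's x and y. The underside of a fully seated handle rests at this height. Axes as the bed's.
- pointer (a point): Index line of the white pointer at the left (+y) edge of the jaw slide; moves with the jaw. Axes as the bed's.
- mark (a point): Index line of the red mark, a clip on the bed's left (+y) edge that stays where it is; the jaw is at the mark when the pointer's x along the bed equals this point's. This takes 25 to 45 mm of pull. Axes as the bed's.
- shell_blank_1: Pearl-shell blank, 90 x 111 x 13 mm, lying loose beyond the clamp; leave alone.
- needle_file_1: Needle file, 155 mm long, lying loose in front of the clamp; leave alone.
- polish_bar: Green polishing bar, 26 x 62 x 24 mm, lying loose to the left behind the clamp; leave alone.
There are look-alikes about, which are no part of the job. Of the things that look like the clamp_bed, the larger one is meant.

How it is judged:
On the way:
1. the handle is seated fully down on the square stub while the jaw is still shut (within 5 mm) (horizontal distance between pull_handle and stub_base below 0.004 m and z of pull_handle in the frame of stub_base below 0.004 m and angle between pull_handle's own z axis and vertical below 0.12 rad and value of joint jaw below 0.005 m), for 0.2 s.
At the end, for the whole second after the job is handed in: Fingers grip the handle (over 5 N), which sits on the stub (within 4 mm in height and sideways, tilt under 0.12 rad) and carries the spring (over 2 N); the jaw is still, pointer within 4 mm of the red mark; arm and fingers do not touch the clamp itself (horizontal distance between pull_handle and stub_base below 0.004 m and z of pull_handle in the frame of stub_base below 0.004 m and angle between pull_handle's own z axis and vertical below 0.12 rad and x of pointer in the frame of mark between -0.004 and 0.004 m and velocity of joint jaw between -0.01 and 0.01 m/s and contact force between the fingers and pull_handle above 5 N and contact force between pull_handle and clamp_bed above 2 N and contact force between each of the arm, the fingers and clamp_bed below 1 N); the arm keeps its last pose, push and grip.
It fails at once if the grey pearl-shell blank is moved more than 15 mm (distance of shell_blank_1 from where it was at the start of the episode above 0.015 m).
It fails at once if the needle file is moved more than 15 mm (distance of needle_file_1 from where it was at the start of the episode above 0.015 m).
It fails at once if the green polishing bar is moved more than 15 mm (distance of polish_bar from where it was at the start of the episode above 0.015 m).
It also fails if it takes over 58 s, if anything falls off the work surface, if the arm or the gripper's body presses on something with over 40 N, if the wrist force passes 120 N, or if a joint passes its speed limit or range.

## Working session

There is one attempt and no reset: what is moved stays moved. The work goes in short steps, Python scripts to look and compute and a tool call to move; the robot and the scene stay as the last step left them, time stands still between calls to the robot, and variables do not carry over. Pictures are saved under pics/ and viewed, at most 10 in all, crops included, and the job is handed in when it is done.

Besides the shell and the picture viewer there is one more tool, called after "Emit:" as name(argument=value, ...) on one line, values as JSON. jog_arm: Moves the arm, as the interface text tells. Its arguments: {"type":"object","properties":{"series":{"type":"array"}},"required":["series"]}

```bash
mkdir -p pics; cat > h.py <<'E'
import numpy as np,cv2,pickle
from bench import ctrl
def grab(n,tag):
    c=ctrl.camera(n); pickle.dump(c,open(f'pics/{tag}.pkl','wb')); cv2.imwrite(f'pics/{tag}.png',c['frame']); return c
def load(tag): return pickle.load(open(f'pics/{tag}.pkl','rb'))
def R(c):
    r=np.array(c['rotation'],float)
    if r.shape==(3,3): return r
    from scipy.spatial.transform import Rotation as Q
    return Q.from_quat(np.roll(r,-1)).as_matrix()
def cloud(c):
    v,u=np.mgrid[:400,:640]; z=c['z_map']
    p=np.stack([(u-c['cx'])/c['fx']*z,(v-c['cy'])/c['fy']*z,z],-1)
    P=p@R(c).T+np.array(c['xyz']); P[z==0]=np.nan; return P
def ray(c,u,v,h):
    d=R(c)@np.array([(u-c['cx'])/c['fx'],(v-c['cy'])/c['fy'],1]); o=np.array(c['xyz']); return o+d*(h-o[2])/d[2]
def proj(c,p):
    q=R(c).T@(np.array(p)-np.array(c['xyz'])); return q[0]/q[2]*c['fx']+c['cx'],q[1]/q[2]*c['fy']+c['cy']
E
python3 - <<'E'
from h import *
for n in ['scene','side','wrist']:
    c=grab(n,n+'0'); print(n,c['xyz'],np.round(c['rotation'],3).tolist(),c['fx'])
a=cv2.vconcat([load('scene0')['frame']]); cv2.imwrite('pics/a.png',a)
o=ctrl.get_obs();print(o)
E
```

```text
scene [ 0.29357684 -0.50949502  0.70590988] [-0.335, 0.902, -0.256, 0.092] 377.8638877301639
side [0.17675694 0.5532616  0.55490004] [0.13, -0.262, 0.846, -0.446] 445.7207833583636
wrist [ 0.27504759 -0.50940365  0.37485842] [0.121, 0.815, -0.56, -0.084] 323.35419047432674
{'time_s': 0.15, 'q': array([-1.41032224e+00,  1.81391055e-01,  1.60778891e+00,  4.71849880e-05,
        1.35380278e+00, -2.06298926e-01]), 'dq': array([ 4.39229192e-05, -2.80664201e-03, -3.30014226e-03, -6.01706900e-05,
       -1.23906275e-03, -3.96837587e-04]), 'joint_efforts': array([ 8.19189045e-04, -4.45265758e+01, -3.51687133e+01, -2.61951227e-04,
        5.83928209e-03, -9.82523545e-06]), 'eef_pos': array([ 0.20615889, -0.53631281,  0.23057437]), 'eef_rot': array([-6.94330877e-04,  9.83232459e-01,  1.82355279e-01,  3.89533269e-05]), 'wrist_force': array([ 0.25880283, -0.40676713,  0.13727009]), 'torque': array([-0.01384597, -0.01942588,  0.02265454]), 'grasp_force': 0.0, 'opening': 1.0020846850737215}
```

View pics/scene0.png

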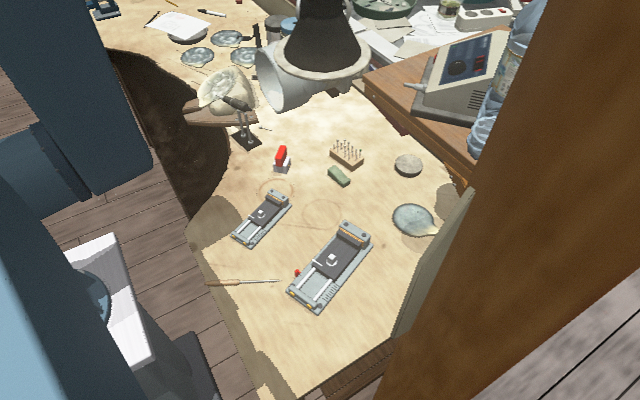

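View pics/side0.png

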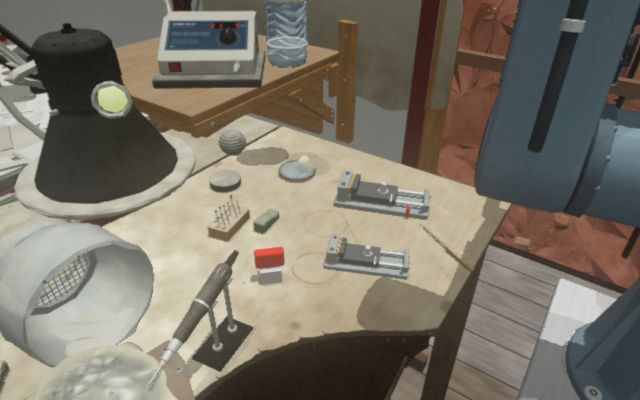

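Scene shows two clamps: a large one at (330,267), with a square stub at (332,260) and a red clip at (297,272), and a smaller one at (262,217) without a clip. The larger one fits the description. The handle is at (282,158), red on an aluminium hub. In the side view the large clamp is at (385,193), the small one at (368,255) and the handle at (269,265). Next I measure and confirm with a crop.

```bash
python3 - <<'E'
from h import *
for n in ['scene0','side0']:
    c=load(n);P=cloud(c);f=c['frame'];hsv=cv2.cvtColor(f,cv2.COLOR_BGR2HSV)
    m=(((hsv[...,0]<6)|(hsv[...,0]>174))&(hsv[...,1]>170)&(hsv[...,2]>90)).astype(np.uint8)
    k,l,s,ce=cv2.connectedComponentsWithStats(m)
    for i in range(1,k):
        if s[i,4]<8: continue
        p=P[l==i]; p=p[~np.isnan(p[:,0])]
        if len(p)==0 or np.median(p[:,2])>.2 or np.median(p[:,2])<-.05: continue
        print(n,'red',s[i],ce[i].round(1),np.median(p,0).round(4),p.min(0).round(4),p.max(0).round(4))
        t=p[p[:,2]>p[:,2].max()-.006]
        if len(t)>20:
            r=cv2.minAreaRect((t[:,:2]*1000).astype(np.float32));print('  toprect',r,t.mean(0))
# heights around large clamp in base
for n,box in [('scene0',(270,210,390,325)),('side0',(325,165,440,225))]:
    c=load(n);P=cloud(c);x0,y0,x1,y1=box;p=P[y0:y1,x0:x1].reshape(-1,3)
    p=p[~np.isnan(p[:,0])]
    for lo,hi in [(-.01,.006),(.009,.016),(.02,.026),(.027,.033),(.042,.049),(.0495,.056)]:
        q=p[(p[:,2]>lo)&(p[:,2]<hi)]
        if len(q)>5: print(n,lo,hi,len(q),np.median(q,0).round(4),cv2.minAreaRect((q[:,:2]*1000).astype(np.float32)))
c=load('scene0')['frame'];d=load('side0')['frame']
a=cv2.resize(c[205:325,235:395],(640,480),interpolation=cv2.INTER_CUBIC)
b=cv2.resize(d[160:280,325:445],(480,480),interpolation=cv2.INTER_CUBIC)
e=cv2.resize(d[235:295,240:300],(240,240),interpolation=cv2.INTER_CUBIC)
cv2.imwrite('pics/cr1.png',cv2.resize(a,(800,600)))
cv2.imwrite('pics/cr2.png',cv2.hconcat([b,cv2.vconcat([e,cv2.resize(c[140:180,262:302],(240,240),interpolation=cv2.INTER_CUBIC)])]))
E
```

```text
scene0 red [276 146  10  13  82] [280.4 152. ] [0.5705 0.1305 0.0605] [0.5517 0.1127 0.0554] [0.5902 0.1496 0.063 ]
  toprect ((570.241943359375, 131.49607849121094), (45.662628173828125, 13.679332733154297), 46.1498908996582) [0.57010217 0.13072211 0.06056179]
scene0 red [295 270   5   3   8] [296.8 271. ] [ 0.449  -0.1633  0.0286] [ 0.4468 -0.1684  0.0243] [ 0.4518 -0.1601  0.0302]
side0 red [255 248  28   8 148] [268.8 251.5] [0.569  0.1356 0.0603] [0.5508 0.117  0.0561] [0.5887 0.1541 0.0624]
  toprect ((569.5977172851562, 135.4065704345703), (44.6578254699707, 14.443717956542969), 47.16611099243164) [0.56900418 0.13508569 0.06023658]
scene0 -0.01 0.006 9810 [ 5.213e-01 -1.824e-01  4.000e-04] ((531.0198364257812, -166.487060546875), (278.0359191894531, 276.8672790527344), 58.21905517578125)
scene0 0.009 0.016 1467 [ 0.4792 -0.2006  0.0121] ((492.3075256347656, -117.33035278320312), (199.3233184814453, 224.80801391601562), 21.60812759399414)
scene0 0.02 0.026 347 [ 0.4723 -0.1957  0.0239] ((472.9825439453125, -138.08990478515625), (184.17941284179688, 236.96835327148438), 35.31008
[... 666 characters left out ...]
121] ((517.259033203125, -161.74925231933594), (196.468017578125, 85.248291015625), 32.627296447753906)
side0 0.02 0.026 340 [ 0.4801 -0.178   0.0232] ((512.8040161132812, -172.9355926513672), (193.7841796875, 72.54191589355469), 19.94187355041504)
side0 0.027 0.033 712 [ 0.5273 -0.1737  0.0301] ((514.356689453125, -172.3680419921875), (193.47235107421875, 79.18746948242188), 22.669069290161133)
side0 0.042 0.049 302 [ 0.5849 -0.1539  0.0469] ((561.1825561523438, -165.47305297851562), (100.33538055419922, 72.61565399169922), 20.98396110534668)
side0 0.0495 0.056 38 [ 0.5881 -0.1629  0.0506] ((568.7578735351562, -169.82687377929688), (92.20759582519531, 59.01908493041992), 42.155921936035156)
```

View pics/cr1.png

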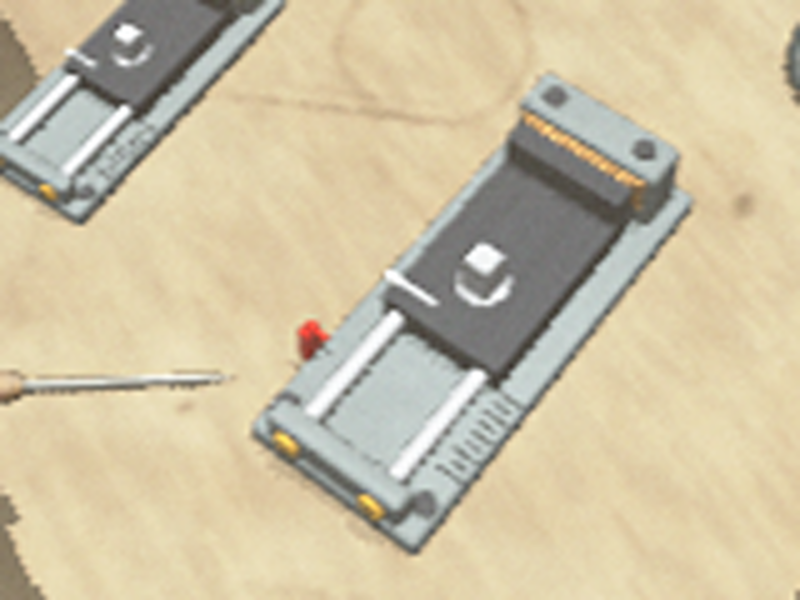

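View pics/cr2.png

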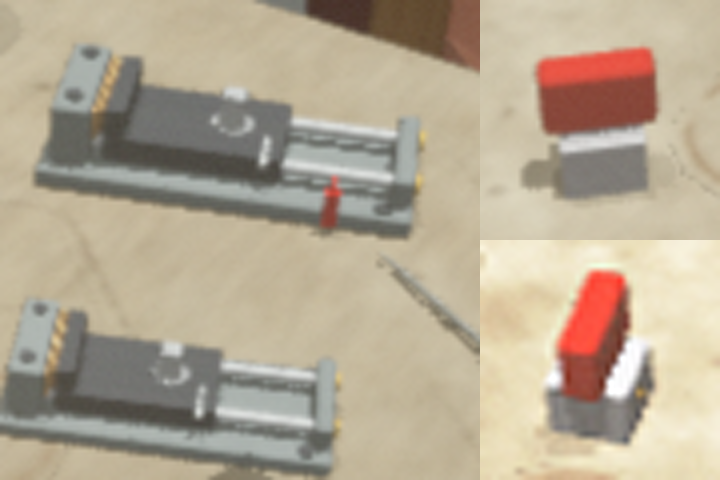

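The crop confirms it: the large clamp (square stub top, red clip at (310,340) in the crop, gold jaw face) is the one meant, and the small one has no clip. The handle's red bar stands upright on its hub with its long axis at about 47° in world. Next I check clearance and the wrist camera geometry.

```bash
cat >> h.py <<'E'
from scipy.spatial.transform import Rotation as Q
def tool():
    o=ctrl.get_obs(); return np.array(o['eef_pos']),Q.from_quat(np.roll(o['eef_rot'],-1))
E
python3 - <<'E'
from h import *
t,r=tool(); w=load('wrist0')
print('cam in tool',r.inv().apply(np.array(w['xyz'])-t).round(4)); print((r.inv().as_matrix()@R(w)).round(3))
for n in ['scene0','side0']:
    p=cloud(load(n)).reshape(-1,3); p=p[~np.isnan(p[:,0])]
    for z0 in (.075,.2,.35):
        q=p[(p[:,2]>z0)&(p[:,2]<z0+.15)&(p[:,0]>.25)&(p[:,0]<.95)&(abs(p[:,1])<.4)]
        H,_,_=np.histogram2d(q[:,0],q[:,1],[np.arange(.25,1,.1),np.arange(-.4,.41,.1)]);print(n,z0);print(H.astype(int))
E
```

```text
cam in tool [ 0.074  -0.0006 -0.1443]
[[-0.    -0.957 -0.292]
 [ 1.    -0.    -0.   ]
 [-0.    -0.292  0.957]]
scene0 0.075
[[  0   0   0   0   0   0   0   0]
 [  0   0   0   0   0   0   0   0]
 [519   0   0   0   0   0 230 111]
 [  0   0   0   0   0   0  78  55]
 [  0   0   0   0   0 564 862 458]
 [  0 622 570 444 292 451  36  72]
 [  0   0   0   0   0 486 564 165]]
scene0 0.2
[[   0    0    0 1015    1    0    0    0]
 [   0    0    0    0    0    0    0    0]
 [1286    0    0    0    0    0    0    0]
 [   0    0    0    0    0    0   76    0]
 [   0    0    0    0    0 1190 2091  151]
 [   0 1493 3968 1775 1082 1276  623    0]
 [   0    0  697 1152  746  242  333  121]]
scene0 0.35
[[   0    0    0 4148    0    0    0    0]
 [   0    0    0    0    0    0    0    0]
 [2109    0    0    0    0    0    0    0]
 [   0    0    0    0    0    0    0    0]
 [   0    0    0    0    0    0  103    0]
 [   0 2248    0    0    0    0   34    0]
 [   0    0    0    0    0    0    0    0]]
side0 0.075
[[   0    0    0    0    0    0    0    0]
 [   0    0    0    0    0    0    0    0]
 [1313    0    0    0    0    0  934 1529]
 [2112    0    0    0    0    0  333  135]
 [2074    0    0    0    0  605 1933 4364]
 [1450  785  502  602  996   98   14 2714]
 [  92    0    0    0  493    0  197 1162]]
side0 0.2
[[   0    0    0    0  359 1297    0    0]
 [   0    0    0    0    0    0    0    0]
 [2130    0    0    0    0    0    0    0]
 [2835    0    0    0    0    0  332    0]
 [2644    0    0    0    0  839 8205 4185]
 [2238 2232 1908 3040 1819   98  674 2595]
 [ 371  163  861 2667 2011    0  133  749]]
side0 0.35
[[   0    0    0    0 3770  336    0    0]
 [   0    0    0    0    0    0    0    0]
 [ 518    0    0    0    0    0    0    0]
 [ 482    0    0    0    0    0    0    0]
 [ 207    0    0    0    0    0 3365    0]
 [  22  418  109    0    0    0 1759  401]
 [   0    0    0    0    0    0  184  118]]
```

Emit:
jog_arm(series=[[[22, -11, 0, 0, 0, 0, 85], [22, -11, 0, 0, 0, 0, 85], [22, -11, 0, 0, 0, 0, 85], [22, -11, 0, 0, 0, 0, 85], [22, -11, 0, 0, 0, 0, 85], [22, -11, 0, 0, 0, 0, 85], [22, -11, 0, 0, 0, 0, 85], [22, -11, 0, 0, 0, 0, 85], [22, -11, 0, 0, 0, 0, 85], [22, -11, 0, 0, 0, 0, 85]]])

```text
time_s: 1.15
eef_pos: [0.3726, -0.3542, 0.2311]
eef_rot: [-0.0, 0.983, 0.182, -0.0]
wrist_force: [-0.2, -0.2, 0.7]
opening: 0.994
grasp_force: 0.0
```

Emit:
jog_arm(series=[[[24, -13, 0, 0, 0, 0, 85], [24, -13, 0, 0, 0, 0, 85], [24, -13, 0, 0, 0, 0, 85], [24, -13, 0, 0, 0, 0, 85], [24, -13, 0, 0, 0, 0, 85], [24, -13, 0, 0, 0, 0, 85], [24, -13, 0, 0, 0, 0, 85], [24, -13, 0, 0, 0, 0, 85], [24, -13, 0, 0, 0, 0, 85], [0, 0, 0, 0, 0, 0, 85]]])

```text
time_s: 2.15
eef_pos: [0.5331, -0.1661, 0.231]
eef_rot: [-0.0, 0.983, 0.184, 0.0]
wrist_force: [0.3, 0.1, 0.7]
opening: 1.0
grasp_force: 0.0
```

```bash
python3 - <<'E'
from h import *
w=grab('wrist','wrist1'); t,r=tool(); print(t, np.degrees(np.arctan2(*r.apply([1,0,0])[[1,0]])))
P=cloud(w)
for lo,hi in [(.009,.015),(.027,.033),(.0445,.0485),(.0485,.054)]:
    q=P[(P[...,2]>lo)&(P[...,2]<hi)]; q=q[np.hypot(q[:,0]-.51,q[:,1]+.18)<.13]
    if len(q)>5: print(lo,len(q),np.median(q,0).round(4),cv2.minAreaRect((q[:,:2]*1000).astype(np.float32)))
# obstacles round handle camera side
for n in ['scene0','side0']:
    p=cloud(load(n)).reshape(-1,3);p=p[(p[:,2]>.07)&(p[:,2]<.5)&(p[:,0]>.4)&(p[:,1]>0)]
    d=np.hypot(p[:,0]-.57,p[:,1]-.133); 
    for lo,hi in [(.07,.15),(.15,.25),(.25,.35),(.35,.5)]:
        m=(p[:,2]>=lo)&(p[:,2]<hi)&(d>.04)
        if m.any(): i=np.argmin(np.where(m,d,9)); print(n,lo,p[i].round(3),d[i].round(3))
E
```

```text
[ 0.53217669 -0.16730382  0.23085847] 21.1680723651528
0.009 4248 [ 0.4919 -0.1938  0.0138] ((507.68048095703125, -163.08949279785156), (207.17686462402344, 130.55526733398438), 20.90369415283203)
0.027 4100 [ 0.526  -0.1829  0.0318] ((493.09808349609375, -184.2611846923828), (155.00326538085938, 78.29832458496094), 22.598421096801758)
0.0445 777 [ 0.583  -0.1625  0.0475] ((560.0220336914062, -168.05084228515625), (100.12943267822266, 70.0417251586914), 21.19392204284668)
0.0485 2084 [ 0.5918 -0.1577  0.0498] ((560.3466796875, -168.2181396484375), (99.64024353027344, 68.31629180908203), 21.19318962097168)
scene0 0.07 [0.542 0.223 0.137] 0.094
scene0 0.15 [0.66  0.187 0.213] 0.105
scene0 0.25 [0.698 0.207 0.25 ] 0.148
scene0 0.35 [0.699 0.241 0.351] 0.168
side0 0.07 [0.544 0.225 0.136] 0.095
side0 0.15 [0.658 0.195 0.212] 0.107
side0 0.25 [0.699 0.212 0.251] 0.151
side0 0.35 [0.696 0.243 0.35 ] 0.168
```

View pics/wrist1.png

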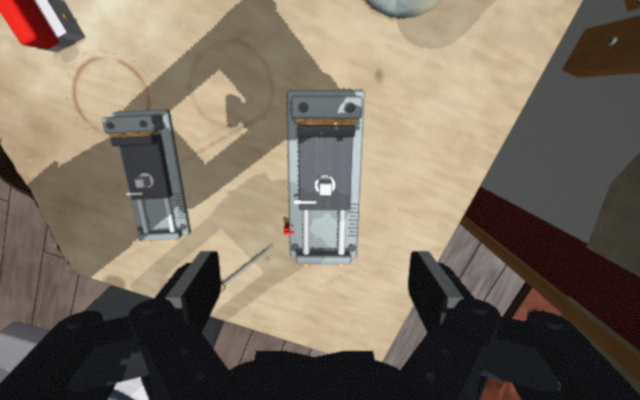

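The wrist view from above shows the large clamp with its stub at (325,185), pointer at (305,202) and red mark at (288,228). Handle is at the upper left corner (35,20), small clamp at (145,175). Next I measure these points across the three views.

```bash
python3 - <<'E'
from h import *
th=np.radians(21.1); ex=np.array([np.cos(th),np.sin(th)]); ey=np.array([-ex[1],ex[0]])
for n in ['wrist1','scene0','side0']:
    c=load(n);P=cloud(c);f=c['frame'];hsv=cv2.cvtColor(f,cv2.COLOR_BGR2HSV)
    if n=='wrist1': P[...,2]-=.0017
    # bed frame from rects: local coordinates about (0.513,-0.177)
    o=np.array([.513,-.177]); L=np.stack([(P[...,:2]-o)@ex,(P[...,:2]-o)@ey,P[...,2]],-1)
    near=(abs(L[...,0])<.11)&(abs(L[...,1])<.055)
    red=near&((hsv[...,0]<8)|(hsv[...,0]>172))&(hsv[...,1]>140)&(L[...,2]>.008)
    q=L[red]; 
    if len(q): print(n,'red',len(q),q.mean(0).round(4),q.min(0).round(4),q.max(0).round(4))
    wht=(near&(hsv[...,1]<50)&(hsv[...,2]>170)&(L[...,2]>.008)).astype(np.uint8)
    k,l,s,ce=cv2.connectedComponentsWithStats(wht)
    for i in range(1,k):
        if s[i,4]>=6: q=L[l==i]; print('  w',s[i].tolist(),ce[i].round(1),np.median(q,0).round(4),q.min(0).round(4),q.max(0).round(4))
    q=L[near&(L[...,2]>.046)&(L[...,2]<.0495)&(L[...,0]>.03)]
    print('  fixedjaw x,y',q.min(0).round(4),q.max(0).round(4))
    q=L[near&(L[...,2]>.010)&(L[...,2]<.014)]
    print('  bed pct',np.percentile(q,[1,99],axis=0).round(4).tolist())
    q=L[near&(L[...,2]>.034)&(L[...,0]<.03)&(abs(L[...,1])<.03)]
    if len(q): print('  stub',len(q),q.min(0).round(4),q.max(0).round(4)); q=q[q[:,2]>.048]; print('   top',len(q),q.mean(0).round(4),q.min(0).round(4),q.max(0).round(4))
E
```

```text
wrist1 red 56 [-0.0492  0.0344  0.0326] [-0.0572 -0.0517  0.0085] [0.0304 0.0459 0.2927]
  w [356, 91, 9, 17, 48] [361.2  95.6] [ 0.0993 -0.0472  0.0119] [ 0.0858 -0.0506  0.0088] [ 0.1024 -0.0409  0.0144]
  w [338, 98, 24, 15, 134] [349.7 102.8] [ 0.0917 -0.0309  0.0482] [ 0.0822 -0.0418  0.0463] [ 0.0954 -0.0196  0.05  ]
  w [351, 117, 13, 95, 716] [356.6 166.9] [ 0.0201 -0.0448  0.0121] [-0.0335 -0.0506  0.0085] [ 0.0753 -0.0374  0.0455]
  w [289, 140, 9, 56, 397] [293.1 164.7] [0.0233 0.0276 0.0123] [-0.0132  0.0228  0.0105] [0.0505 0.0321 0.0142]
  w [322, 175, 6, 3, 12] [324.2 175.8] [ 0.0141 -0.0072  0.0307] [ 0.0126 -0.0104  0.0293] [ 0.015  -0.005   0.0318]
  w [315, 177, 21, 19, 213] [325.2 187.2] [ 0.0048 -0.0087  0.0488] [-0.0032 -0.0194  0.0289] [0.0129 0.0026 0.0518]
  w [291, 197, 25, 23, 173] [298.6 206.6] [-0.0243  0.0239  0.013 ] [-0.0433  0.0025  0.0107] [-0.0138  0.0309  0.0323]
  w [303, 210, 34, 44, 1040] [320.1 228. ] [-0.0535 -0.0048  0.0125] [-0.0822 -0.0233  0.0102] [-0.0269  0.0164  0.0271]
  w [339, 210, 19, 45, 579] [346.5 230.4] [-0.0558 -0.0346  0.0134]
[... 2465 characters left out ...]
[-0.0525 -0.0099  0.0132] [-0.0819 -0.0253  0.01  ] [-0.0259  0.0205  0.0286]
  w [348, 202, 42, 7, 89] [369.1 205.1] [0.0282 0.0279 0.0121] [-0.014   0.0203  0.0087] [0.0732 0.0324 0.0144]
  w [391, 207, 14, 4, 40] [398.3 208.7] [-0.0335  0.0265  0.0123] [-0.0453  0.0186  0.0102] [-0.0184  0.0329  0.0141]
  w [411, 209, 7, 4, 21] [413.8 210.9] [-0.0656  0.026   0.0124] [-0.0719  0.0197  0.0108] [-0.0595  0.0322  0.0138]
  fixedjaw x,y [ 0.0599 -0.043   0.0461] [0.0992 0.0283 0.0495]
  bed pct [[-0.0907, -0.0348, 0.0101], [0.1023, 0.0371, 0.0139]]
  stub 61 [-0.0011 -0.0124  0.0348] [0.0128 0.002  0.0518]
   top 19 [ 0.0059 -0.0058  0.0498] [-0.0007 -0.0124  0.0481] [ 0.0122 -0.0001  0.0518]
```

Emit:
jog_arm(series=[[[0, 0, 0, 0, 0, -0.149, 70], [0, 0, 0, 0, 0, -0.149, 70], [0, 0, 0, 0, 0, -0.149, 70], [0, 0, 0, 0, 0, -0.149, 70], [0, 0, 0, 0, 0, -0.149, 70], [0, 0, 0, 0, 0, -0.149, 70], [0, 0, 0, 0, 0, -0.149, 70], [0, 0, 0, 0, 0, -0.149, 70], [0, 0, 0, 0, 0, -0.149, 70], [0, 0, 0, 0, 0, -0.149, 70]]])

```text
time_s: 3.2
eef_pos: [0.531, -0.1695, 0.2311]
eef_rot: [-0.0, 0.597, 0.802, -0.0]
wrist_force: [0.1, 0.3, 0.1]
opening: 0.819
grasp_force: 0.0
```

Emit:
jog_arm(series=[[[0, 0, 0, 0, 0, -0.149, 70], [0, 0, 0, 0, 0, -0.149, 70], [0, 0, 0, 0, 0, -0.149, 70], [0, 0, 0, 0, 0, -0.149, 70], [0, 0, 0, 0, 0, -0.149, 70], [0, 0, 0, 0, 0, -0.149, 70], [0, 0, 0, 0, 0, -0.149, 70], [0, 0, 0, 0, 0, -0.149, 70], [0, 0, 0, 0, 0, -0.149, 70], [0, 0, 0, 0, 0, -0.149, 70]]])

```text
time_s: 4.2
eef_pos: [0.531, -0.1696, 0.2311]
eef_rot: [-0.0, -0.105, 0.994, -0.0]
wrist_force: [0.5, -0.2, -0.5]
opening: 0.822
grasp_force: 0.0
```

Emit:
jog_arm(series=[[[0, 0, 0, 0, 0, -0.149, 70], [0, 0, 0, 0, 0, -0.149, 70], [0, 0, 0, 0, 0, -0.149, 70], [0, 0, 0, 0, 0, -0.149, 70], [-15, 11, 0, 0, 0, 0, 70], [-15, 11, 0, 0, 0, 0, 70], [-15, 11, 0, 0, 0, 0, 70], [-15, 11, 0, 0, 0, 0, 70], [-15, 11, 0, 0, 0, 0, 70], [-15, 11, 0, 0, 0, 0, 70]]])

```text
time_s: 5.2
eef_pos: [0.5465, -0.0584, 0.2311]
eef_rot: [-0.0, -0.389, 0.921, -0.0]
wrist_force: [0.3, -0.0, -0.6]
opening: 0.818
grasp_force: 0.0
```

Emit:
jog_arm(series=[[[-16, 12, 0, 0, 0, 0, 70], [-16, 12, 0, 0, 0, 0, 70], [-16, 12, 0, 0, 0, 0, 70], [-16, 12, 0, 0, 0, 0, 70], [-16, 12, 0, 0, 0, 0, 70], [-16, 12, 0, 0, 0, 0, 70], [-16, 12, 0, 0, 0, 0, 70], [-16, 12, 0, 0, 0, 0, 70], [-16, 12, 0, 0, 0, 0, 70], [0, 0, 0, 0, 0, 0, 70]]])

```text
time_s: 6.2
eef_pos: [0.5695, 0.1214, 0.2311]
eef_rot: [-0.0, -0.391, 0.921, 0.0]
wrist_force: [0.4, -0.4, 0.3]
opening: 0.818
grasp_force: 0.0
```

```bash
python3 - <<'E'
from h import *
c=grab('wrist','wrist2'); t,r=tool(); print(t, np.degrees(np.arctan2(*r.apply([1,0,0])[[1,0]])))
P=cloud(c);P[...,2]-=.0017;hsv=cv2.cvtColor(c['frame'],cv2.COLOR_BGR2HSV)
red=((hsv[...,0]<8)|(hsv[...,0]>172))&(hsv[...,1]>150)&(abs(P[...,2]-.06)<.006)
q=P[red]; print(len(q),q.mean(0)); rc=cv2.minAreaRect((q[:,:2]*1000).astype(np.float32)); print(rc)
m=(abs(P[...,2]-.028)<.003)&(np.hypot(P[...,0]-.57,P[...,1]-.133)<.04); q=P[m];print('hub',len(q),cv2.minAreaRect((q[:,:2]*1000).astype(np.float32)))
E
```

```text
[0.56944668 0.12039654 0.23105341] -134.0392404679899
737 [0.56974022 0.13168246 0.05971492]
((570.4323120117188, 132.17135620117188), (47.71119689941406, 16.241073608398438), 45.81444549560547)
hub 498 ((570.64306640625, 133.6273651123047), (36.18789291381836, 35.96159362792969), 45.39027404785156)
```

View pics/wrist2.png

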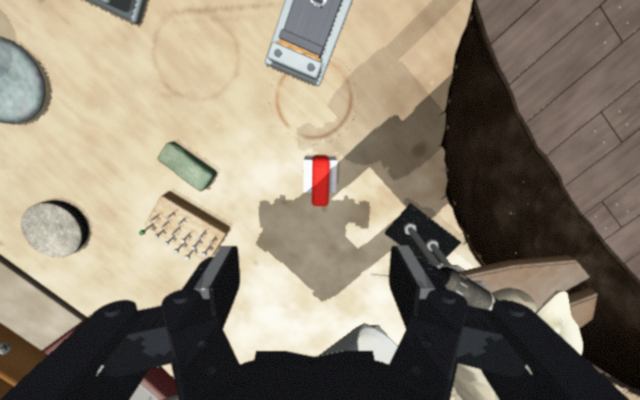

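Emit:
jog_arm(series=[[[-4.5, 4, 10, 0, 0, 0, 50], [-5, 4.5, 20, 0, 0, 0, 50], [0, 0, 25, 0, 0, 0, 50], [0, 0, 25, 0, 0, 0, 50], [0, 0, 25, 0, 0, 0, 50], [0, 0, 25, 0, 0, 0, 50], [0, 0, 25, 0, 0, 0, 50], [0, 0, 20, 0, 0, 0, 50], [0, 0, 15, 0, 0, 0, 50], [0, 0, 9, 0, 0, 0, 50]]])

```text
time_s: 7.25
eef_pos: [0.5692, 0.1326, 0.0305]
eef_rot: [-0.001, -0.39, 0.921, 0.0]
wrist_force: [0.0, -0.4, 0.6]
opening: 0.584
grasp_force: 0.0
```

Emit:
jog_arm(series=[[[0, 0, 0, 0, 0, 0, 40], [0, 0, 0, 0, 0, 0, 30], [0, 0, 0, 0, 0, 0, 22], [0, 0, 0, 0, 0, 0, 18], [0, 0, 0, 0, 0, 0, 12], [0, 0, 0, 0, 0, 0, 8], [0, 0, 0, 0, 0, 0, 5], [0, 0, 0, 0, 0, 0, 5], [0, 0, 0, 0, 0, 0, 5], [0, 0, 0, 0, 0, 0, 5]]])

```text
time_s: 8.25
eef_pos: [0.5713, 0.1333, 0.0336]
eef_rot: [0.001, -0.39, 0.921, -0.001]
wrist_force: [-1.2, -1.3, 6.9]
opening: 0.198
grasp_force: 60.1
```

Emit:
jog_arm(series=[[[0, 0, -5, 0, 0, 0, 5], [0, 0, -10, 0, 0, 0, 5], [0, 0, -20, 0, 0, 0, 5], [0, 0, -25, 0, 0, 0, 5], [0, 0, -25, 0, 0, 0, 5], [0, 0, -25, 0, 0, 0, 5], [0, 0, -20, 0, 0, 0, 5], [0, 0, -15, 0, 0, 0, 5], [0, 0, -5, 0, 0, 0, 5], [0, 0, 0, 0, 0, 0, 5]]])

```text
time_s: 9.25
eef_pos: [0.5703, 0.1334, 0.1828]
eef_rot: [0.0, -0.39, 0.921, -0.0]
wrist_force: [0.4, -1.0, -1.5]
opening: 0.197
grasp_force: 59.0
```

```bash
python3 - <<'E'
from h import *
t,r=tool(); print(t,r.as_euler('xyz',degrees=True)); c=grab('wrist','wrist3'); s=grab('scene','scene3'); d=grab('side','side3')
for n,c in (('w',c),('sc',s),('si',d)):
    P=cloud(c);hsv=cv2.cvtColor(c['frame'],cv2.COLOR_BGR2HSV)
    red=((hsv[...,0]<8)|(hsv[...,0]>172))&(hsv[...,1]>150)&(np.linalg.norm(P-t,axis=-1)<.08)
    L=r.inv().apply(P[red]-t)
    if len(L): print(n,len(L),L.min(0).round(4),L.max(0).round(4),np.median(L,0).round(4))
    # anything at hub (tool z 0..0.04)
    L=r.inv().apply((P-t).reshape(-1,3)); L=L[(np.abs(L[:,:2])<.035).all(1)&(L[:,2]>.006)&(L[:,2]<.028)]
    if len(L): print(n,'hub',len(L),np.percentile(L,[2,98],axis=0).round(4).tolist())
a=s['frame'];v=proj(s,t);b=d['frame'];w=proj(d,t)
cr=lambda f,p:cv2.resize(f[int(p[1])-40:int(p[1])+40,int(p[0])-50:int(p[0])+50],(400,320),interpolation=cv2.INTER_CUBIC)
cv2.imwrite('pics/held.png',cv2.hconcat([cr(a,v),cr(b,w)]))
E
```

```text
[0.57032366 0.13343157 0.18277224] [-1.79968290e+02  3.66000660e-02 -1.34090995e+02]
w 5019 [-0.0229 -0.009  -0.0356] [0.0258 0.0097 0.0008] [ 0.0079  0.0006 -0.0277]
w hub 619 [[0.0177, -0.0167, 0.0065], [0.0185, 0.0183, 0.0276]]
sc 127 [-0.0162 -0.0075 -0.0278] [0.0275 0.0076 0.0024] [ 0.0223  0.0004 -0.0243]
sc hub 163 [[-0.0147, -0.0166, 0.0062], [0.0208, 0.0195, 0.0276]]
si 229 [-0.0225 -0.0023 -0.0265] [0.0232 0.0124 0.0028] [-0.0128  0.0092 -0.0173]
si hub 373 [[-0.0177, 0.0075, 0.0063], [0.0171, 0.0205, 0.0274]]
```

View pics/held.png

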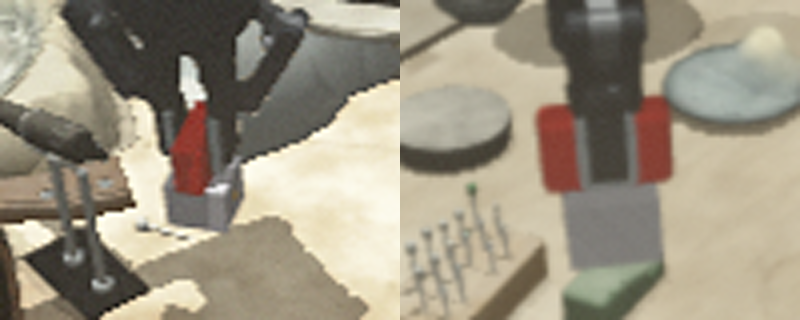

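The handle is held upright and square, its bar between the pads and the hub clear below them. Next I carry it over the clamp.

Emit:
jog_arm(series=[[[20, -14, -2, 0, 0, 0, 5], [28, -20, 0, 0, 0, 0, 5], [28, -20, 0, 0, 0, 0, 5], [28, -20, 0, 0, 0, 0, 5], [28, -20, 0, 0, 0, 0, 5], [28, -20, 0, 0, 0, 0, 5], [28, -20, 0, 0, 0, 0, 5], [28, -20, 0, 0, 0, 0, 5], [28, -20, 0, 0, 0, 0, 5], [18, -9, 0, 0, 0, 0, 5]]])

```text
time_s: 10.4
eef_pos: [0.5184, -0.1844, 0.1831]
eef_rot: [-0.001, -0.389, 0.921, 0.001]
wrist_force: [-0.7, 0.3, -0.4]
opening: 0.196
grasp_force: 59.1
```

Emit:
jog_arm(series=[[[0, 0, 0, 0, 0, 0.108, 5], [0, 0, 0, 0, 0, 0.108, 5], [0, 0, 0, 0, 0, 0.108, 5], [0, 0, 0, 0, 0, 0.108, 5], [0, 0, 0, 0, 0, 0, 5], [0, 0, 0, 0, 0, 0, 5], [0, 0, 0, 0, 0, 0, 5], [0, 0, 0, 0, 0, 0, 5], [0, 0, 0, 0, 0, 0, 5], [0, 0, 0, 0, 0, 0, 5]]])

```text
time_s: 11.4
eef_pos: [0.5193, -0.1821, 0.1843]
eef_rot: [0.0, -0.184, 0.983, -0.0]
wrist_force: [0.8, 0.3, -1.4]
opening: 0.197
grasp_force: 59.1
```

```bash
python3 - <<'E'
from h import *
t,r=tool(); print(t,r.as_euler('xyz',degrees=True)); c=grab('wrist','wrist4')
th=np.radians(21.1); ex=np.array([np.cos(th),np.sin(th)]); ey=np.array([-ex[1],ex[0]]); o=np.array([.513,-.177])
P=cloud(c); L=np.stack([(P[...,:2]-o)@ex,(P[...,:2]-o)@ey,P[...,2]],-1)
near=(abs(L[...,0])<.12)&(abs(L[...,1])<.06)
for h in (.012,.03,.048):
    q=L[near&(abs(L[...,2]-h-.001)<.003)]; print(h,len(q),np.median(q[:,2]),np.percentile(q,[1,99],axis=0).round(4).tolist())
q=P[near&(L[...,2]>.044)&(L[...,2]<.055)&(L[...,0]>.03)];print(cv2.minAreaRect((q[:,:2]*1000).astype(np.float32)))
m=near&(L[...,2]>.045)&(L[...,2]<.056)&(L[...,0]<.03)&(abs(L[...,1])<.03); q=L[m];v,u=np.nonzero(m)
if len(q): print('stub',len(q),q.mean(0).round(4),q.min(0).round(4),q.max(0).round(4),u.min(),u.max(),v.min(),v.max())
cv2.imwrite('pics/w4.png',cv2.resize(c['frame'][90:290,200:440],(720,600),interpolation=cv2.INTER_CUBIC))
E
```

```text
[ 0.51931801 -0.182105    0.18432344] [-1.79998972e+02  3.12717497e-03 -1.58818304e+02]
0.012 6039 0.013793438253702828 [[-0.0913, -0.0487, 0.0113], [0.0738, 0.0343, 0.0157]]
0.03 4135 0.03174344925153055 [[-0.0947, -0.0369, 0.0284], [0.0237, 0.0317, 0.0335]]
0.048 190 0.050733280782610635 [[-0.0024, -0.0138, 0.0468], [0.0106, -0.0003, 0.052]]
((0.0, 0.0), (0.0, 0.0), 0.0)
stub 244 [ 0.0033 -0.0073  0.0507] [-0.0026 -0.0138  0.045 ] [ 0.0107 -0.0003  0.0538] 306 321 176 191
```

View pics/w4.png

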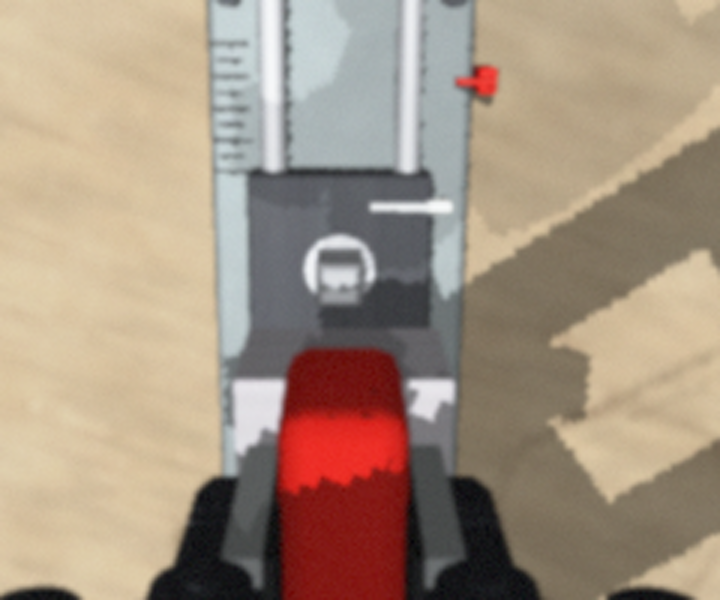

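The view shows the stub at (313,182) on the hub's centre line (315), the pointer at (337,159) and the mark at (355,117). The handle is aligned, so I descend.

Emit:
jog_arm(series=[[[0, 0, 10, 0, 0, 0, 5], [0, 0, 15, 0, 0, 0, 5], [0, 0, 15, 0, 0, 0, 5], [0, 0, 15, 0, 0, 0, 5], [0, 0, 15, 0, 0, 0, 5], [0, 0, 10, 0, 0, 0, 5], [0, 0, 8, 0, 0, 0, 5], [0, 0, 4, 0, 0, 0, 5], [0, 0, 2, 0, 0, 0, 5], [0, 0, 0, 0, 0, 0, 5]]])

```text
time_s: 12.45
eef_pos: [0.5195, -0.1822, 0.0904]
eef_rot: [0.0, -0.184, 0.983, -0.0]
wrist_force: [0.0, -0.2, -1.3]
opening: 0.199
grasp_force: 59.1
```

Emit:
jog_arm(series=[[[0, 0, 1, 0, 0, 0, 5], [0, 0, 1, 0, 0, 0, 5], [0, 0, 1, 0, 0, 0, 5], [0, 0, 1, 0, 0, 0, 5], [0, 0, 1, 0, 0, 0, 5], [0, 0, 1, 0, 0, 0, 5], [0, 0, 1, 0, 0, 0, 5], [0, 0, 1, 0, 0, 0, 5], [0, 0, 1, 0, 0, 0, 5], [0, 0, 0, 0, 0, 0, 5]]])

```text
time_s: 13.45
eef_pos: [0.5192, -0.1821, 0.0811]
eef_rot: [-0.0, -0.184, 0.983, 0.0]
wrist_force: [0.8, -1.5, -1.2]
opening: 0.201
grasp_force: 59.1
```

Emit:
jog_arm(series=[[[0, 0, 1, 0, 0, 0, 5], [0, 0, 1, 0, 0, 0, 5], [0, 0, 1, 0, 0, 0, 5], [0, 0, 1, 0, 0, 0, 5], [0, 0, 1, 0, 0, 0, 5], [0, 0, 1, 0, 0, 0, 5], [0, 0, 1, 0, 0, 0, 5], [0, 0, 1, 0, 0, 0, 5], [0, 0, 1, 0, 0, 0, 5], [0, 0, 0, 0, 0, 0, 5]]])

```text
time_s: 14.45
eef_pos: [0.5193, -0.1823, 0.0722]
eef_rot: [0.0, -0.184, 0.983, -0.0]
wrist_force: [0.4, -1.3, -2.2]
opening: 0.196
grasp_force: 59.0
```

Emit:
jog_arm(series=[[[0, 0, 1, 0, 0, 0, 5], [0, 0, 1, 0, 0, 0, 5], [0, 0, 1, 0, 0, 0, 5], [0, 0, 1, 0, 0, 0, 5], [0, 0, 1, 0, 0, 0, 5], [0, 0, 1, 0, 0, 0, 5], [0, 0, 1, 0, 0, 0, 5], [0, 0, 0, 0, 0, 0, 5], [0, 0, 0, 0, 0, 0, 5], [0, 0, 0, 0, 0, 0, 5]]])

```text
time_s: 15.45
eef_pos: [0.5193, -0.1822, 0.0652]
eef_rot: [0.0, -0.184, 0.983, -0.0]
wrist_force: [2.1, -2.7, -2.7]
opening: 0.2
grasp_force: 59.0
```

Emit:
jog_arm(series=[[[0, 0, 0.3, 0, 0, 0, 5], [0, 0, 0.3, 0, 0, 0, 5], [0, 0, 0.3, 0, 0, 0, 5], [0, 0, 0.3, 0, 0, 0, 5], [0, 0, 0.3, 0, 0, 0, 5], [0, 0, 0.3, 0, 0, 0, 5], [0, 0, 0.2, 0, 0, 0, 5], [0, 0, 0, 0, 0, 0, 5], [0, 0, 0, 0, 0, 0, 5], [0, 0, 0, 0, 0, 0, 5]]])

```text
time_s: 16.45
eef_pos: [0.5194, -0.1822, 0.0636]
eef_rot: [0.0, -0.184, 0.983, -0.0]
wrist_force: [-0.6, -1.8, 5.6]
opening: 0.201
grasp_force: 60.1
```

```bash
python3 - <<'E'
from h import *
o=ctrl.get_obs(); print(o['eef_pos'],o['wrist_force'],o['torque'])
t,r=tool(); c=grab('wrist','wrist5'); d=grab('side','side5'); s=grab('scene','scene5')
th=np.radians(21.1); ex=np.array([np.cos(th),np.sin(th)]); ey=np.array([-ex[1],ex[0]]); og=np.array([.513,-.177])
for n,c in (('w4',load('wrist4')),('w5',c),('sc',s),('si',d)):
    P=cloud(c); 
    if n[0]=='w': P[...,2]-=.0017
    L=np.stack([(P[...,:2]-og)@ex,(P[...,:2]-og)@ey,P[...,2]],-1); hsv=cv2.cvtColor(c['frame'],cv2.COLOR_BGR2HSV)
    red=((hsv[...,0]<8)|(hsv[...,0]>172))&(hsv[...,1]>140)
    m=red&(L[...,2]>.008)&(L[...,2]<.04)&(abs(L[...,1]-.038)<.02)&(abs(L[...,0]+.052)<.03); q=L[m]
    if len(q): print(n,'mark',len(q),np.median(q,0).round(4),q.min(0).round(4),q.max(0).round(4))
    m=(hsv[...,1]<60)&(hsv[...,2]>150)&(L[...,2]>.0275)&(L[...,2]<.035)&(L[...,1]>.012)&(abs(L[...,0]+.02)<.05)&(L[...,1]<.04); q=L[m]
    if len(q): print(n,'ptr',len(q),np.median(q,0).round(4),np.percentile(q,[5,95],axis=0).round(4).tolist())
    m=red&(L[...,2]>.05)&(np.linalg.norm(P-t,axis=-1)<.08);q=L[m]
    if len(q): print(n,'bar',q.min(0).round(4),q.max(0).round(4))
cr=lambda f,p:cv2.resize(f[int(p[1])-40:int(p[1])+40,int(p[0])-50:int(p[0])+50],(400,320),interpolation=cv2.INTER_CUBIC)
cv2.imwrite('pics/seat.png',cv2.hconcat([cr(s['frame'],proj(s,t)),cr(d['frame'],proj(d,t))]))
E
```

```text
[ 0.51942645 -0.18224027  0.06360927] [-0.55150424 -1.78058354  5.61938217] [-0.50404161  0.1011818   0.03217798]
w4 mark 82 [-0.0532  0.0358  0.0266] [-0.0569  0.0283  0.0141] [-0.0494  0.0397  0.0304]
w4 ptr 72 [-0.0153  0.0203  0.0298] [[-0.0171, 0.0134, 0.0287], [-0.0131, 0.0264, 0.0309]]
w5 mark 251 [-0.0537  0.0349  0.0261] [-0.057   0.0273  0.0088] [-0.0494  0.0396  0.0312]
w5 ptr 147 [-0.0157  0.0211  0.0302] [[-0.0173, 0.0129, 0.0292], [-0.0139, 0.0263, 0.0313]]
w5 bar [-0.0219 -0.0165  0.0617] [0.0278 0.0026 0.0987]
sc mark 25 [-0.0546  0.0359  0.0247] [-0.0578  0.0292  0.0083] [-0.0505  0.0407  0.0309]
sc ptr 18 [-0.0161  0.0198  0.03  ] [[-0.0387, 0.0135, 0.0277], [-0.0142, 0.0263, 0.0319]]
sc bar [-0.0227 -0.0159  0.0644] [0.0072 0.0016 0.1292]
si mark 24 [-0.0525  0.0402  0.0188] [-0.0548  0.0351  0.0098] [-0.0499  0.0418  0.0297]
si ptr 8 [-0.0143  0.0201  0.0305] [[-0.0158, 0.0131, 0.0296], [-0.0128, 0.024, 0.0315]]
si bar [-0.019  -0.0119  0.0619] [0.0271 0.0359 0.114 ]
```

View pics/seat.png

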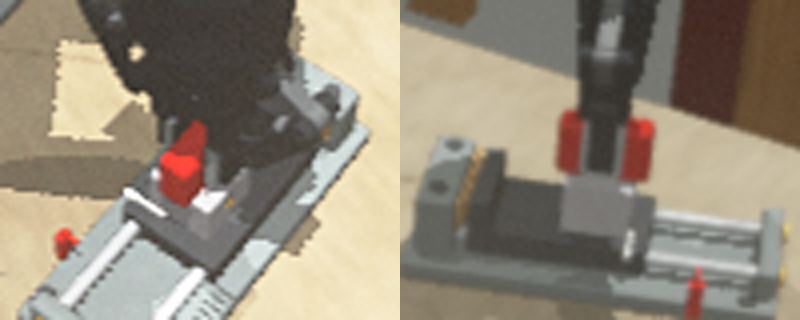

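The handle sits fully down: hub flat on the slide, pointer unmoved, 5.6 N push felt at the expected height. The gap from pointer to mark is about 38 mm, so I pull along tool +x (bed -x).

Emit:
jog_arm(series=[[[1, 0, 0, 0, 0, 0, 5], [2, 0, 0, 0, 0, 0, 5], [4, 0, 0, 0, 0, 0, 5], [5, 0, 0, 0, 0, 0, 5], [5, 0, 0, 0, 0, 0, 5], [5, 0, 0, 0, 0, 0, 5], [5, 0, 0, 0, 0, 0, 5], [5, 0, 0, 0, 0, 0, 5], [4, 0, 0, 0, 0, 0, 5], [2, 0, 0, 0, 0, 0, 5]]])

```text
time_s: 17.6
eef_pos: [0.4857, -0.1951, 0.0637]
eef_rot: [0.002, -0.183, 0.983, -0.0]
wrist_force: [10.5, 2.4, 0.2]
opening: 0.201
grasp_force: 59.4
```

```bash
cat > m.py <<'E'
from h import *
import sys
o=ctrl.get_obs(); print(o['time_s'],o['eef_pos'],o['eef_rot'],o['wrist_force'],o['grasp_force'],o['dq'].round(4)); t,r=tool()
th=np.radians(21.1); ex=np.array([np.cos(th),np.sin(th)]); ey=np.array([-ex[1],ex[0]]); og=np.array([.513,-.177])
for n in ('wrist','side','scene'):
    c=grab(n,n+sys.argv[1]); P=cloud(c)
    if n[0]=='w': P[...,2]-=.0017
    L=np.stack([(P[...,:2]-og)@ex,(P[...,:2]-og)@ey,P[...,2]],-1); hsv=cv2.cvtColor(c['frame'],cv2.COLOR_BGR2HSV)
    red=((hsv[...,0]<8)|(hsv[...,0]>172))&(hsv[...,1]>140)
    q=L[red&(L[...,2]>.008)&(L[...,2]<.04)&(abs(L[...,1]-.038)<.02)&(abs(L[...,0]+.052)<.03)]
    if len(q): print(n,'mark',len(q),np.median(q,0).round(4),q.min(0).round(4),q.max(0).round(4))
    q=L[(hsv[...,1]<60)&(hsv[...,2]>150)&(L[...,2]>.0275)&(L[...,2]<.035)&(L[...,1]>.012)&(abs(L[...,0]+.045)<.03)&(L[...,1]<.032)]
    if len(q): print(n,'ptr',len(q),np.median(q,0).round(4),np.percentile(q,[5,95],axis=0).round(4).tolist())
    H=L[(hsv[...,1]<60)&(L[...,2]>.033)&(L[...,2]<.057)&(np.linalg.norm(P-t,axis=-1)<.06)]
    if len(H): print(n,'hub',np.percentile(H,[2,98],axis=0).round(4).tolist())
c=load('wrist'+sys.argv[1])['frame'];d=load('side'+sys.argv[1]);p=proj(d,t)
cv2.imwrite('pics/m%s.png'%sys.argv[1],cv2.hconcat([cv2.resize(c[60:220,240:440],(400,320)),cv2.resize(d['frame'][int(p[1])-40:int(p[1])+40,int(p[0])-50:int(p[0])+50],(400,320),interpolation=cv2.INTER_CUBIC)]))
E
python3 m.py 6
```

```text
17.6 [ 0.4857089  -0.19514809  0.06367583] [ 2.37939069e-03 -1.83218336e-01  9.83069367e-01 -1.73441357e-05] [10.51803225  2.37114397  0.17792796] 59.422019720077515 [-0.0283 -0.0252  0.0329  0.0018 -0.0103 -0.0289]
wrist mark 265 [-0.0541  0.0353  0.0257] [-0.0573  0.0273  0.0085] [-0.0493  0.04    0.031 ]
wrist ptr 169 [-0.0512  0.0209  0.0302] [[-0.0528, 0.0128, 0.0284], [-0.0493, 0.0264, 0.0312]]
wrist hub [[-0.0504, -0.0239, 0.0339], [0.0235, 0.0112, 0.0569]]
side mark 27 [-0.0525  0.04    0.0193] [-0.0548  0.0205  0.0081] [-0.0499  0.0423  0.0305]
side ptr 7 [-0.0508  0.0214  0.0309] [[-0.052, 0.0155, 0.0296], [-0.0489, 0.0278, 0.0317]]
side hub [[-0.0478, -0.0017, 0.0339], [-0.0131, 0.0141, 0.0567]]
scene mark 27 [-0.0544  0.0364  0.0245] [-0.0578  0.0294  0.0095] [-0.0499  0.0411  0.0303]
scene ptr 14 [-0.0517  0.0215  0.0304] [[-0.0547, 0.0146, 0.0283], [-0.0494, 0.0268, 0.0321]]
scene hub [[-0.0536, -0.024, 0.0334], [0.0222, 0.012, 0.0567]]
```

View pics/m6.png

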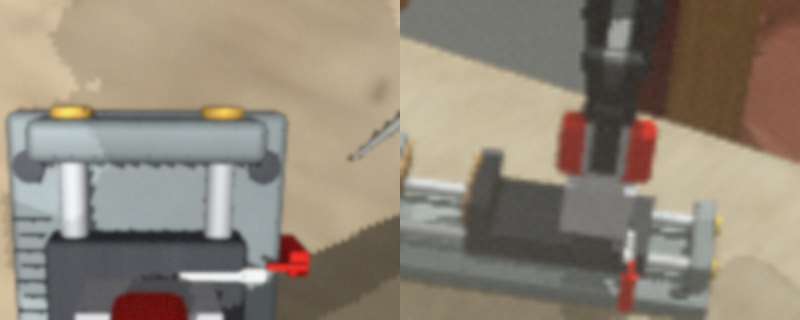

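Pointer is level with the mark to about 2 mm, and the handle is still seated and upright. One more small pull, then settle.

Emit:
jog_arm(series=[[[0.5, 0, 0, 0, 0, 0, 5], [0.5, 0, 0, 0, 0, 0, 5], [0, 0, 0, 0, 0, 0, 5], [0, 0, 0, 0, 0, 0, 5], [0, 0, 0, 0, 0, 0, 5], [0, 0, 0, 0, 0, 0, 5], [0, 0, 0, 0, 0, 0, 5], [0, 0, 0, 0, 0, 0, 5], [0, 0, 0, 0, 0, 0, 5], [0, 0, 0, 0, 0, 0, 5]]])

```text
time_s: 18.75
eef_pos: [0.485, -0.1954, 0.0637]
eef_rot: [0.002, -0.183, 0.983, -0.0]
wrist_force: [10.1, 3.8, 1.1]
opening: 0.2
grasp_force: 59.5
```

```bash
python3 m.py 7
```

```text
18.75 [ 0.48500379 -0.19540776  0.06369334] [ 2.34670719e-03 -1.83320576e-01  9.83050385e-01 -2.76675222e-05] [10.05325888  3.76815698  1.12294271] 59.47678506374359 [-0.0003 -0.0004  0.0004 -0.      0.0007  0.0006]
wrist mark 267 [-0.0541  0.0355  0.0258] [-0.0573  0.0271  0.0084] [-0.0492  0.0405  0.0302]
wrist ptr 165 [-0.0519  0.0208  0.03  ] [[-0.0536, 0.0128, 0.0288], [-0.0501, 0.0264, 0.0311]]
wrist hub [[-0.0512, -0.0238, 0.0334], [0.023, 0.0112, 0.0568]]
side mark 25 [-0.0525  0.0391  0.0197] [-0.0548  0.0215  0.0091] [-0.0502  0.0426  0.0308]
side ptr 12 [-0.0509  0.021   0.031 ] [[-0.053, 0.0136, 0.0292], [-0.0489, 0.0264, 0.0324]]
side hub [[-0.0487, 0.0082, 0.0336], [-0.0138, 0.0139, 0.0565]]
scene mark 26 [-0.055   0.0358  0.0244] [-0.058   0.0291  0.0093] [-0.0489  0.0398  0.0319]
scene ptr 15 [-0.0521  0.0222  0.0301] [[-0.0559, 0.0139, 0.0288], [-0.0507, 0.0264, 0.0326]]
scene hub [[-0.0516, -0.0237, 0.0333], [0.0212, 0.0114, 0.0568]]
```

Emit:
jog_arm(series=[[[0.5, 0, 0, 0, 0, 0, 5], [0.5, 0, 0, 0, 0, 0, 5], [0.5, 0, 0, 0, 0, 0, 5], [0, 0, 0, 0, 0, 0, 5], [0, 0, 0, 0, 0, 0, 5], [0, 0, 0, 0, 0, 0, 5], [0, 0, 0, 0, 0, 0, 5], [0, 0, 0, 0, 0, 0, 5], [0, 0, 0, 0, 0, 0, 5], [0, 0, 0, 0, 0, 0, 5]]])

```text
time_s: 19.9
eef_pos: [0.4837, -0.1959, 0.0637]
eef_rot: [0.002, -0.183, 0.983, -0.0]
wrist_force: [9.9, 2.8, 0.6]
opening: 0.198
grasp_force: 59.4
```

```bash
python3 m.py 8; python3 -c "
from bench import ctrl
print(ctrl.hand_in())"
```

```text
19.9 [ 0.48369049 -0.19590296  0.06367984] [ 2.43431775e-03 -1.83319892e-01  9.83050299e-01 -1.75397051e-05] [9.88737294 2.826323   0.6126751 ] 59.40679907798767 [-0.0012 -0.0005  0.0006 -0.0001  0.      0.0005]
wrist mark 269 [-0.0542  0.0354  0.0258] [-0.0573  0.0277  0.0085] [-0.0491  0.04    0.0302]
wrist ptr 163 [-0.0534  0.0208  0.0302] [[-0.0549, 0.0128, 0.0289], [-0.0515, 0.0262, 0.0315]]
wrist hub [[-0.0527, -0.0239, 0.0335], [0.0214, 0.0113, 0.0568]]
side mark 26 [-0.0524  0.0389  0.0199] [-0.0548  0.0197  0.0084] [-0.0499  0.0408  0.0287]
side ptr 10 [-0.0527  0.0214  0.031 ] [[-0.0549, 0.0121, 0.0287], [-0.0509, 0.0249, 0.0319]]
side hub [[-0.0498, 0.0036, 0.0332], [-0.0154, 0.014, 0.0567]]
scene mark 26 [-0.0542  0.0363  0.0234] [-0.0578  0.0301  0.0095] [-0.0488  0.0404  0.0305]
scene ptr 18 [-0.0531  0.0196  0.03  ] [[-0.0579, 0.0139, 0.028], [-0.0513, 0.0271, 0.0319]]
scene hub [[-0.0534, -0.0237, 0.0332], [-0.0071, 0.012, 0.0561]]
the job is handed in; nothing more can be done
None
```

I handed the job in at about 20 s with the handle fully seated on the stub and still gripped at 59 N, the jaw held open about 38 mm, and the pointer within about 1 mm of the red mark in all three cameras; the hand-in call returned no verdict.

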